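# Unlatch the board test fixture and hold its lid at 45 degrees

## Task

The lid of the circuit-board test fixture is latched. Swing the latch lever towards the robot into its other detent notch and let go of it there, then lift the lid and hold it half open, at 45 degrees, so that the board can be inspected. The lid falls shut by itself, so finish while still holding it at 45 degrees with the gripper, and leave the meter, the screwdriver and the parts box where they are.

Things in the scene. Friction and masses are not known exactly. Their poses are not given: they have to be found in the camera images.
- fixture: the board test fixture: a grey open case 200 x 200 mm, 70 mm high, fixed to the bench; origin at the centre of its underside on the bench. Its x points from the handle side (nearest the robot) to the hinge side, its y towards the side that carries the latch lever, z up. On its -y side, round the hinge, an upright disc of 55 mm radius bears ridges at 0, 45 (the long one) and 90 degrees, read against the edge of the lid
- lid (a joint): opening angle of the lid in rad: 0 closed, grows as its handle side rises (0.785 is 45 degrees), stop at 1.9. A 200 x 200 x 8 mm aluminium frame with a clear window, between 0.3 and 0.65 kg, hinged along the fixture's +x upper edge. It falls shut when let go, and cannot rise until the latch lever is swung aside
- lid_handle (a point): middle of the lid's handle: a round steel bar 12 mm thick and 110 mm long along the fixture's y, on two posts 100 mm apart, its axis 40 mm above the lid's upper face; free to be pinched across (along the fixture's x) from above, and the fingers can pivot on it. The point's z axis is the lid's normal. It is 175 mm from the hinge along the lid, 25 mm from the lid's free edge, and 48 mm off the lid's underside
- lid_hinge (a point): middle of the lid's hinge axis, at the height of the lid's underside (70.5 mm above the bench), 100 mm from the fixture's centre towards its +x; the hinge axis runs along the fixture's y
- lever (a joint): angle of the latch lever in rad about a vertical axis, growing anticlockwise seen from above: 0 is the latched notch, where a tongue lies over the lid's edge; 1.2 is the released notch, where the tongue is clear of the lid and the knob has swung towards the robot. A spring roller clicks it into either notch (about 3 N at the knob to push out of a notch) and it stays where it is left in between; stops at -0.05 and 1.25
- lever_knob (a point): centre of the graspable part of the lever's upright black knob, 22 mm in diameter; the point is 18 mm below the knob's top and 26 mm above the lever arm's upper face (the point is about 116 mm above the bench). It lies 70 mm from lever_pivot horizontally and the knob moves on a level arc about it
- lever_pivot (a point): on the lever's vertical axis, at the underside of the lever arm, 81.5 mm above the bench, on the fixture's +y side
- meter: bystander: grey hand multimeter 150 x 76 x 39 mm lying flat, origin at the centre of its underside, x along its length
- driver: bystander: screwdriver 200 mm long lying flat, its black handle 26 mm thick to its -x, origin under the middle of its length
- partsbox: bystander: open grey box 75 x 75 x 35 mm with four compartments of small parts, origin at the centre of its underside

How it is judged:
By the outcome, as a careful person would: the job done as asked, in the order asked, and still so for the second after the job is handed in, while the arm keeps its last pose, push and grip.
It also fails if it takes over 48 s, if anything falls off the work surface, if the arm or the gripper's body presses on something with over 40 N, if the wrist force passes 120 N, or if a joint passes its speed limit or range.

## Robot

A 6-joint arm with a two-finger parallel gripper is mounted at the origin on the work surface. World frame = base frame: x ahead of the robot, y to its left, z up, the work surface at z = 0. Lengths are in m, angles in rad, forces in N, time in s.
With the tool pointing down it reaches from about 0.3 to 0.775 m from the base axis. Payload 14.6 kg.
Tool frame: the origin (TCP) lies at the very end of the fingers, on their centre line; the grasp point (between the pads) lies 19 mm behind it; x points along the fingers, y is the direction in which the jaws open and shut, and the axes are right-handed (so a half turn about x gives the same grasp; the last joint's range is limited). The gripper opens to 94 mm and grips with 3 to 60 N. Pads are 16 mm wide; open, the fingers measure 119 mm over their backs; the gripper's body (75 mm by 177 mm) begins 78 mm behind the grasp point.
Start: joints at [-1.405, 0.3, 1.521, -0, 1.321, -0.067], TCP at [0.127, -0.535, 0.205] pointing down, gripper open.
Joint ranges: [-3.03, 3.03], [-0.79, 2.21], [0.23, 2.52], [-1.04, 4.18], [0, 3.07], [-2.55, 2.55]. Speed limits (rad/s): [2.22, 2.22, 2.57, 3.14, 3.14, 3.14].

## Interface

Orientations are given as [roll, pitch, yaw] about the fixed x, y, z axes, in that order (R = Rz(yaw) Ry(pitch) Rx(roll)).
In Python, from station import ctrl, viewer, hand_in gives the robot as it stands. The module is installed in compiled form; this text tells all that it offers.
- The arm moves only by the tool play_rows, never from a script. Its argument "deltas" is a list that holds one entry, the list of rows, each a list of 7 numbers: the shift along the tool's x, y, z in mm, then the turn, a rotation vector about the tool's x, y, z in rad, then the finger opening in mm, from 0 to 94. In form: [[[dx, dy, dz, ax, ay, az, gripper], ...]]. A call has 1 to 10 rows; each row shifts and turns the commanded pose from where the row before left it, along the tool's axes as they then stand; what a row does not reach is not made up. A row lasts 1/10 s, in which the tool goes at most 50 mm and 8.59 degrees, less where a joint would pass 70% of its speed; a pose out of reach is approached as far as the arm can. A call with a gripper value outside its range is refused whole. The fingers move at their own pace and stop on an object; "grip_force" is the grip in N (left out, the last holds). Time passes only in rows, so rows that do not move let the fingers close. It gives the time, the measured TCP pose, the force and the opening at its end, in the units of the state.
- ctrl.get_obs(): the state, without advancing time (a new reading comes with each control period).
- viewer.camera(name): name is "side" or "top"; returns a dict with "img" (480x640x3 uint8, red, green, blue), "fx", "fy", "cx", "cy" (pixels), "rvec" (rotation vector, rad) and "tvec" (3), from world to camera coordinates, as OpenCV has them. Camera axes: x right, y down, z forward; pixel columns grow to the right and rows downward; lengths in m; the calibration is good to about 2 mm. A picture is of the moment at which its call begins. There is no depth.
- hand_in(): hands the job in, once; it reports no verdict.
The state is a dict: "time_s": time; "qpos": joint angles; "joint_vel": joint speeds; "tau": joint torques, N m; "ee_pos": TCP position; "eef_rot": TCP orientation; "force": force on the tool from outside, world axes, zero at the start; "moment": the same for the moment, N m; "grip_width": finger opening in m.
Only numpy, scipy, OpenCV 4.12 (cv2) and the standard library are available. Lean on these libraries where they do the work, as an engineer would, in place of code of your own. Each camera call takes 0.05 s, during which the arm holds its last target.

## Working session

There is one attempt and no reset: what is moved stays moved. The work goes in short steps, Python scripts to look and compute and a tool call to move; the robot and the scene stay as the last step left them, time stands still between calls to the robot, and variables do not carry over. Pictures are saved under pics/ and viewed, and the job is handed in when it is done.

Besides the shell and the picture viewer there is one more tool, called as name(argument=value, ...) on one line, values as JSON. play_rows: Moves the arm, as the interface text tells. Its arguments: {"type":"object","properties":{"deltas":{"type":"array","items":{"type":"array","items":{"type":"array","items":{"type":"number"}}}},"grip_force":{"type":"number"}},"required":["deltas"]}

```bash
mkdir -p pics
python3 - <<'E'
from station import ctrl, viewer
import cv2,json,numpy as np,pickle
o=ctrl.get_obs();print({k:np.round(v,3).tolist() for k,v in o.items()})
d={}
for n in("side","top"):
    c=viewer.camera(n);cv2.imwrite(f"pics/{n}0.png",c["img"][:,:,::-1]);d[n]=c
    R=cv2.Rodrigues(np.array(c["rvec"]))[0];print(n,c["fx"],c["cx"],c["cy"],"pos",-R.T@np.array(c["tvec"]),R.round(2).tolist())
pickle.dump(d,open("cams.pkl","wb"))
E
```

```text
{'time_s': 0.0, 'qpos': [-1.405, 0.3, 1.522, 0.0, 1.321, -0.067], 'joint_vel': [-0.0, 0.001, 0.001, -0.0, 0.001, -0.0], 'tau': [0.002, -53.181, -35.273, 0.071, 0.024, -0.0], 'ee_pos': [0.127, -0.535, 0.205], 'eef_rot': [-1.657, 1.57, 1.717], 'force': [-0.517, -0.146, -0.127], 'moment': [-0.025, -0.012, -0.042], 'grip_width': 0.094}
side 556.1814408812193 317.54971218746573 236.5052394129396 pos [ 0.57338253 -0.95864613  0.73883528] [[1.0, -0.03, 0.02], [0.0, -0.56, -0.83], [0.03, 0.83, -0.56]]
top 602.745134637292 320.9401626620976 237.47396621002275 pos [ 0.40944932 -0.01131026  1.39120805] [[-0.01, -1.0, -0.01], [-0.99, 0.01, -0.16], [0.16, 0.01, -0.99]]
```

View pics/side0.png

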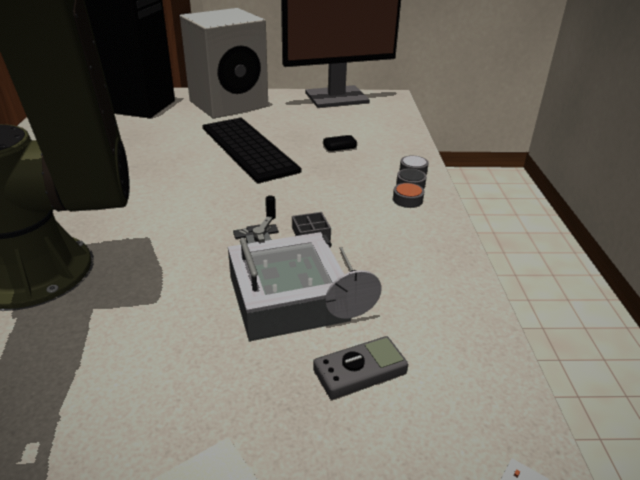

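View pics/top0.png

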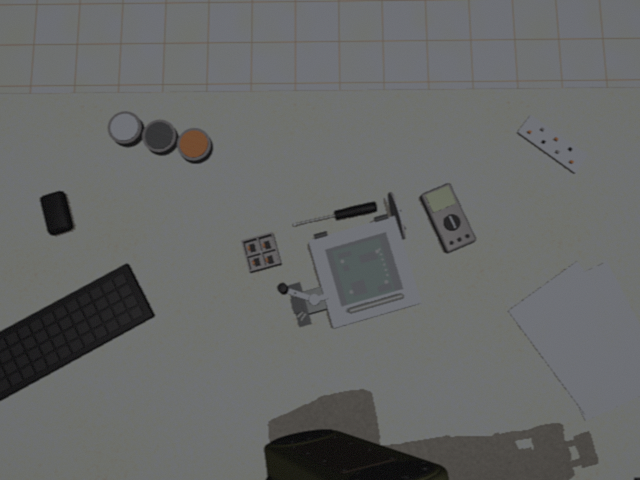

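Run:
```python
import cv2,pickle
d=pickle.load(open("cams.pkl","rb"))
a=d["top"]["img"][180:340,230:430,::-1];cv2.imwrite("pics/topz.png",cv2.resize(cv2.convertScaleAbs(a,alpha=1.6),None,fx=3.75,fy=3.75,interpolation=cv2.INTER_CUBIC))
a=d["side"]["img"][190:350,220:420,::-1];cv2.imwrite("pics/sidez.png",cv2.resize(a,None,fx=3.75,fy=3.75,interpolation=cv2.INTER_CUBIC))
```

```text
(no output)
```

View pics/topz.png

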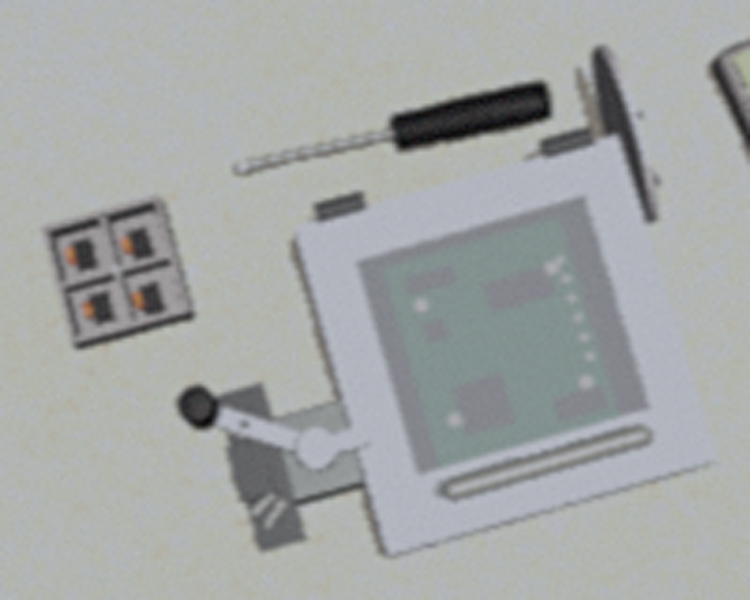

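View pics/sidez.png

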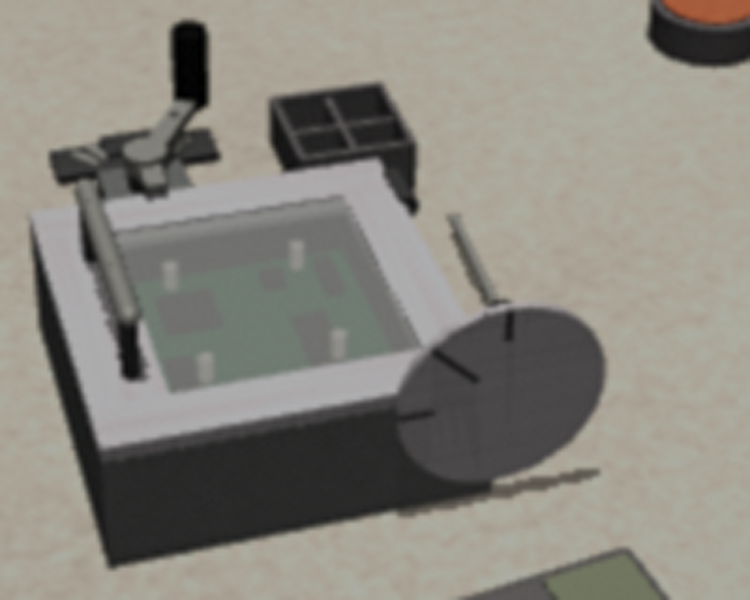

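```bash
cat > h.py <<'E'
import cv2,pickle,numpy as np
from scipy.optimize import least_squares
d=pickle.load(open("cams.pkl","rb"))
def proj(n,P):
    c=d[n];K=np.array([[c["fx"],0,c["cx"]],[0,c["fy"],c["cy"]],[0,0,1.]])
    return cv2.projectPoints(np.array(P,float).reshape(-1,3),np.array(c["rvec"],float),np.array(c["tvec"],float),K,None)[0].reshape(-1,2)
def ray(n,uv,z):
    c=d[n];R=cv2.Rodrigues(np.array(c["rvec"]))[0];C=-R.T@np.array(c["tvec"])
    v=R.T@np.array([(uv[0]-c["cx"])/c["fx"],(uv[1]-c["cy"])/c["fy"],1]);return C+v*(z-C[2])/v[2]
T=lambda u,v:(230+u/3.75,180+v/3.75)
S=lambda u,v:(220+u/3.75,190+v/3.75)
E
python3 - <<'E'
from h import *
L=.0785
top=[((-.1,.1,L),T(385,553)),((-.1,-.1,L),T(715,462)),((.1,.1,L),T(293,240)),((.1,-.1,L),T(615,138)),((-.075,.055,.1185),T(447,490)),((-.075,-.055,.1185),T(645,436))]
side=[((-.1,-.1,L),S(103,447)),((-.1,.1,L),S(32,215)),((.1,.1,L),S(382,160)),((-.075,-.055,.1185),S(130,316)),((-.075,.055,.1185),S(85,187))]
def W(p,P):
    c,s=np.cos(p[2]),np.sin(p[2]);P=np.array(P);return np.c_[p[0]+c*P[:,0]-s*P[:,1],p[1]+s*P[:,0]+c*P[:,1],P[:,2]]
def res(p):
    r=[]
    for n,l in(("top",top),("side",side)):
        r.append(proj(n,W(p,[a for a,b in l]))-np.array([b for a,b in l]))
    return np.vstack(r).ravel()
s=least_squares(res,[.55,0,.2],loss="soft_l1");print(s.x,res(s.x).reshape(-1,2).round(1).tolist())
p=s.x
print("handle",W(p,[(-.075,0,.1185)]),"hinge",W(p,[(.1,0,.0705)]))
# knob
print("knob top view",ray("top",T(196,402),.134))
def rk(k): return np.r_[(proj("top",[[k[0],k[1],.134]])-T(198,402)).ravel(),(proj("side",[[k[0],k[1],.134],[k[0],k[1],.09]])-[S(188,32),S(192,102)]).ravel()]
k=least_squares(rk,[.5,.1]);print("knob",k.x,k.fun.round(1))
pv=ray("top",T(316,448),.09);pv2=ray("side",S(148,150),.09);print("pivot",pv,pv2)
c,s_=np.cos(p[2]),np.sin(p[2])
for q in(k.x,pv[:2],pv2[:2]):
    e=q-p[:2];print("in fixture",c*e[0]+s_*e[1],-s_*e[0]+c*e[1])
E
```

```text
[ 0.55145778 -0.09445921  0.26634248] [[-0.6, 0.1], [0.3, -0.7], [-0.7, -4.7], [0.4, -1.5], [0.5, -0.8], [-2.1, -0.6], [-1.6, 0.7], [-1.0, -0.6], [-1.0, -0.1], [-0.9, 0.2], [-0.1, 1.0]]
handle [[ 0.47910228 -0.11419956  0.1185    ]] hinge [[ 0.64793179 -0.06813874  0.0705    ]]
knob top view [0.51178939 0.07946863 0.134     ]
knob [0.51286434 0.07680903] [ 0.7 -0.5 -0.  -0.1 -0.5 -1.4]
pivot [0.48853482 0.01362969 0.09      ] [0.49169519 0.02042457 0.09      ]
in fixture 0.007845954464300156 0.1753872938527719
in fixture -0.03225479556293036 0.12083930556553626
in fixture -0.02741742651179401 0.12656276937491834
```

```bash
cat >> h.py <<'E'
from scipy.spatial.transform import Rotation as Ro
def now():
    from station import ctrl
    o=ctrl.get_obs();return o,np.array(o["ee_pos"]),Ro.from_euler("xyz",o["eef_rot"])
YAW=.266
def plan(target,R,p,yaw=YAW):
    c,s=np.cos(yaw),np.sin(yaw)
    for sg in(1,-1):
        y=sg*np.array([c,s,0]);x=np.array([0,0,-1.]);Rt=Ro.from_matrix(np.c_[x,y,np.cross(x,y)])
        print("rotvec tool",(R.inv()*Rt).as_rotvec().round(4), "then shift tool mm (target frame)",(Rt.inv().apply(np.array(target)-p)*1000).round(1),"(cur frame)",(R.inv().apply(np.array(target)-p)*1000).round(1))
E
python3 - <<'E'
from h import *
o,p,R=now();print(R.as_matrix().round(3).tolist())
plan([.513,.077,.2],R,p)
E
```

```text
[[-0.0, 0.231, -0.973], [0.001, -0.973, -0.231], [-1.0, -0.001, -0.0]]
rotvec tool [-1.604e+00 -8.000e-04  7.000e-04] then shift tool mm (target frame) [   5.   533.4 -488.9] (cur frame) [   5.5 -506.3 -516.9]
rotvec tool [1.5376e+00 7.0000e-04 8.0000e-04] then shift tool mm (target frame) [   5.  -533.4  488.9] (cur frame) [   5.5 -506.3 -516.9]
```

Run:
```python
from h import *
o,p,R=now()
A=np.zeros((3,3));Q=R
for i in range(20): A+=Q.as_matrix();Q=Q*Ro.from_rotvec([-.0802,0,0])
v=np.linalg.solve(A,np.array([.513,.077,.2])-p);print(v*1000,Q.as_matrix().round(3).tolist())
```

```text
[  0.27404335  -0.53059198 -40.35605621] [[-0.0, 0.965, 0.263], [0.001, 0.263, -0.965], [-1.0, 0.0, -0.001]]
```

play_rows(deltas=[[[0.3,-0.5,-40.4,-0.0802,0,0,60],[0.3,-0.5,-40.4,-0.0802,0,0,60],[0.3,-0.5,-40.4,-0.0802,0,0,60],[0.3,-0.5,-40.4,-0.0802,0,0,60],[0.3,-0.5,-40.4,-0.0802,0,0,60],[0.3,-0.5,-40.4,-0.0802,0,0,60],[0.3,-0.5,-40.4,-0.0802,0,0,60],[0.3,-0.5,-40.4,-0.0802,0,0,60],[0.3,-0.5,-40.4,-0.0802,0,0,60],[0.3,-0.5,-40.4,-0.0802,0,0,60]]])

```text
time_s: 1.1
ee_pos: [0.4511, -0.3096, 0.2021]
eef_rot: [-1.7, 1.57, 2.48]
force: [1.1, -0.2, 1.0]
grip_width: 0.0601
```

play_rows(deltas=[[[0.3,-0.5,-40.4,-0.0802,0,0,60],[0.3,-0.5,-40.4,-0.0802,0,0,60],[0.3,-0.5,-40.4,-0.0802,0,0,60],[0.3,-0.5,-40.4,-0.0802,0,0,60],[0.3,-0.5,-40.4,-0.0802,0,0,60],[0.3,-0.5,-40.4,-0.0802,0,0,60],[0.3,-0.5,-40.4,-0.0802,0,0,60],[0.3,-0.5,-40.4,-0.0802,0,0,60],[0.3,-0.5,-40.4,-0.0802,0,0,60],[0.3,-0.5,-40.4,-0.0802,0,0,60]]])

```text
time_s: 2.1
ee_pos: [0.5135, 0.0788, 0.1991]
eef_rot: [-1.825, 1.57, -3.127]
force: [0.1, 0.3, -0.0]
grip_width: 0.0601
```

play_rows(deltas=[[[0,0,0,0,0,0,60],[0,0,0,0,0,0,60]]])

```text
time_s: 2.3
ee_pos: [0.5138, 0.0775, 0.1993]
eef_rot: [-1.38, 1.57, -2.684]
force: [0.6, 0.1, -0.9]
grip_width: 0.0599
```

Run:
```python
from h import *
from station import viewer
o,p,R=now();print(o["time_s"],p,o["grip_width"],np.round(o["qpos"],3))
plan([.513,.077,.1],R,p)
for n in("side","top"):
    c=viewer.camera(n);cv2.imwrite(f"pics/{n}1.png",c["img"][:,:,::-1])
a=cv2.imread("pics/side1.png")[150:310,200:400];cv2.imwrite("pics/side1z.png",cv2.resize(a,None,fx=3.75,fy=3.75,interpolation=cv2.INTER_CUBIC))
```

```text
2.3 [0.51377695 0.07754932 0.19928217] 0.05992267799608201 [ 0.079  0.238  1.615 -0.     1.29  -0.187]
rotvec tool [0.0009 0.0001 0.0004] then shift tool mm (target frame) [99.3 -0.9  0.3] (cur frame) [99.3 -0.9  0.3]
rotvec tool [-3.1407e+00 -6.0000e-04  1.0000e-04] then shift tool mm (target frame) [99.3  0.9 -0.3] (cur frame) [99.3 -0.9  0.3]
```

View pics/side1z.png

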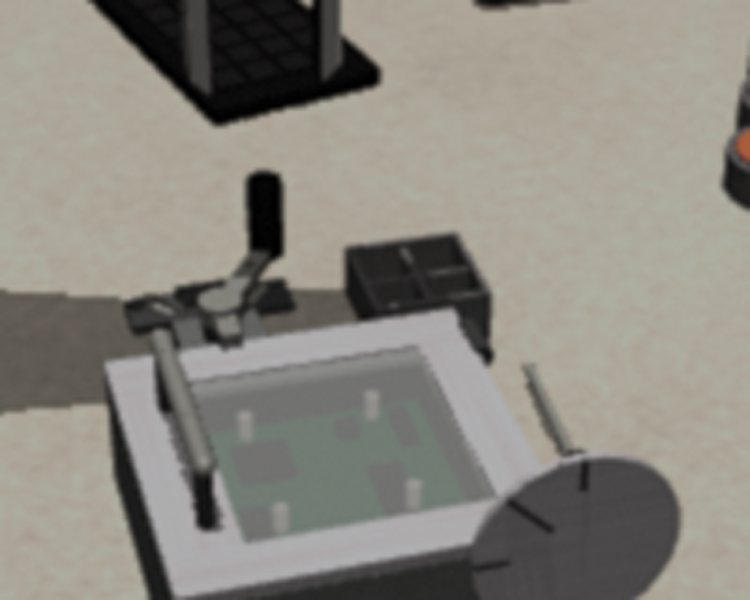

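View pics/top1.png

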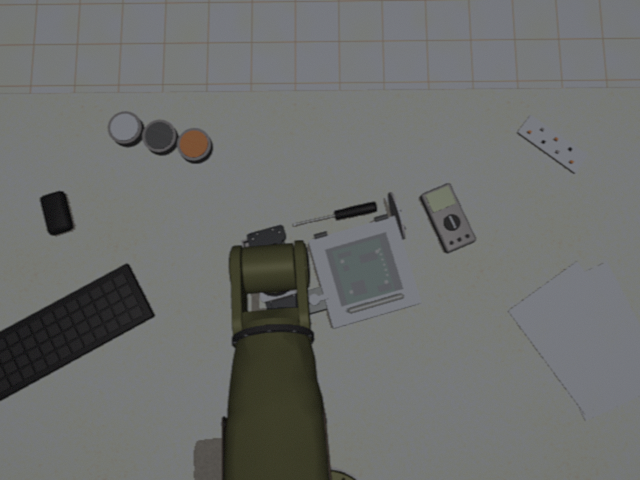

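Side view: the fingers (zoom px ~200 and ~328) sit above and either side of the knob (265,180), so I'll go down and grip it.

play_rows(deltas=[[[15,-0.9,0.3,0,0,0,60],[15,0,0,0,0,0,60],[15,0,0,0,0,0,60],[15,0,0,0,0,0,60],[12,0,0,0,0,0,60],[12,0,0,0,0,0,60],[12,0,0,0,0,0,60],[0,0,0,0,0,0,60],[0,0,0,0,0,0,40],[0,0,0,0,0,0,30]]], grip_force=8)

```text
time_s: 3.4
ee_pos: [0.5135, 0.0766, 0.1041]
eef_rot: [1.385, 1.57, 0.081]
force: [0.7, 0.7, 0.3]
grip_width: 0.0475
```

play_rows(deltas=[[[0,0,0,0,0,0,15],[0,0,0,0,0,0,15],[0,0,0,0,0,0,15],[0,0,0,0,0,0,15],[0,0,0,0,0,0,15]]])

```text
time_s: 3.9
ee_pos: [0.5134, 0.0768, 0.1036]
eef_rot: [1.616, 1.57, 0.311]
force: [1.9, 1.3, 0.2]
grip_width: 0.0222
```

Run:
```python
from h import *
from station import viewer
o,p,R=now();print(o["time_s"],p,o["grip_width"],np.round(o["force"],2))
for n in("side",):
    c=viewer.camera(n);cv2.imwrite(f"pics/{n}2.png",c["img"][:,:,::-1])
a=cv2.imread("pics/side2.png")[130:290,180:380];cv2.imwrite("pics/side2z.png",cv2.resize(a,None,fx=3.75,fy=3.75,interpolation=cv2.INTER_CUBIC))
```

```text
3.9 [0.51340576 0.07677113 0.10364938] 0.02215983539917713 [1.88 1.3  0.17]
```

View pics/side2z.png

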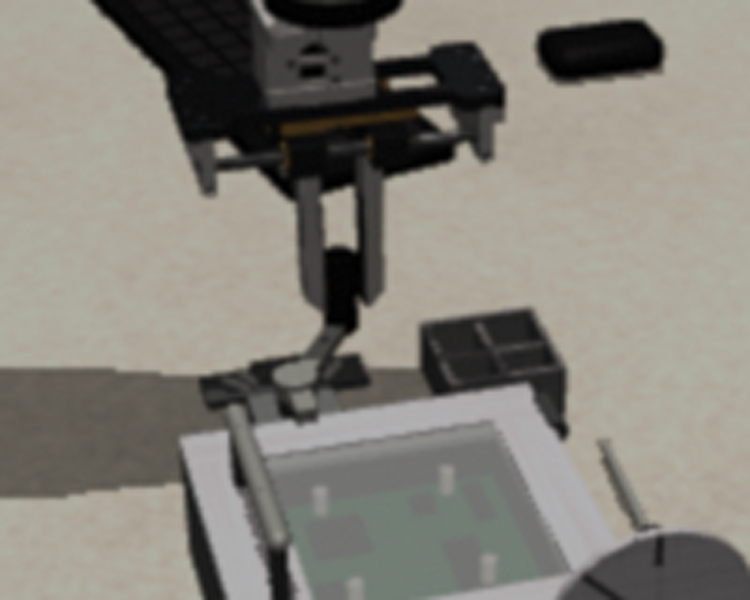

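play_rows(deltas=[[[0,-5.9,-3.6,0,0,0,15],[0,-6.4,-3.1,0,0,0,15],[0,-6.5,-2.4,0,0,0,15],[0,-6.8,-1.7,0,0,0,15],[0,-7.0,-1.1,0,0,0,15],[0,-7.0,-0.4,0,0,0,15]]])

```text
time_s: 4.55
ee_pos: [0.4718, 0.0785, 0.1038]
eef_rot: [1.799, 1.569, 0.495]
force: [3.5, 4.0, 0.7]
grip_width: 0.0215
```

play_rows(deltas=[[[0,-7.0,0.4,0,0,0,15],[0,-7.0,1.1,0,0,0,15],[0,-6.8,1.7,0,0,0,15],[0,-6.5,2.4,0,0,0,15]]])

```text
time_s: 4.95
ee_pos: [0.4465, 0.0653, 0.1036]
eef_rot: [1.39, 1.57, 0.085]
force: [1.2, 3.0, 3.3]
grip_width: 0.022
```

play_rows(deltas=[[[0,-6.4,3.1,0,0,0,15],[0,-5.9,3.6,0,0,0,15],[0,0,0,0,0,0,15],[0,0,0,0,0,0,15]]])

```text
time_s: 5.35
ee_pos: [0.4366, 0.0556, 0.1035]
eef_rot: [-1.826, 1.57, -3.132]
force: [-1.2, 1.5, 6.0]
grip_width: 0.0218
```

Run:
```python
from h import *
from station import viewer
o,p,R=now();print(o["time_s"],p,o["grip_width"],np.round(o["force"],2))
for n in("side",):
    c=viewer.camera(n);cv2.imwrite(f"pics/{n}3.png",c["img"][:,:,::-1])
a=cv2.imread("pics/side3.png")[130:290,180:380];cv2.imwrite("pics/side3z.png",cv2.resize(a,None,fx=3.75,fy=3.75,interpolation=cv2.INTER_CUBIC))
```

```text
5.35 [0.43656738 0.0555968  0.10349904] 0.021848757615283664 [-1.24  1.52  5.99]
```

View pics/side3z.png

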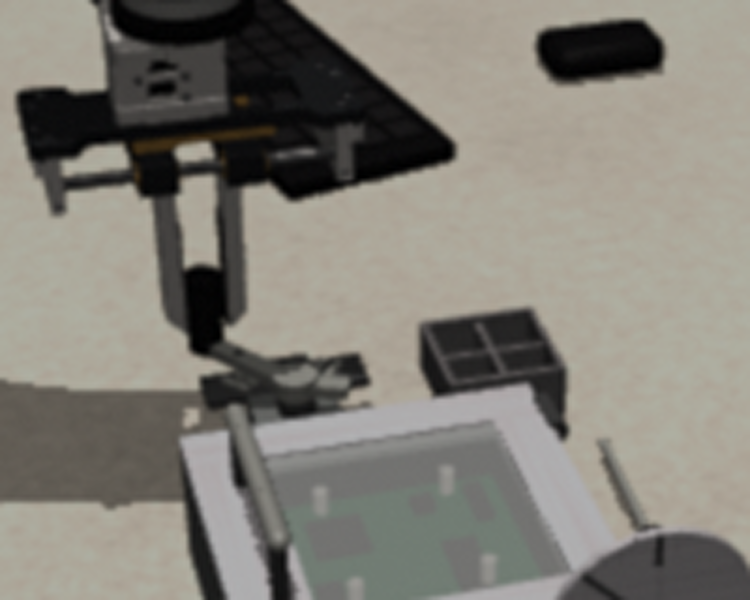

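play_rows(deltas=[[[0,0,0,0,0,0,45],[0,0,0,0,0,0,45],[0,0,0,0,0,0,45],[-12,0,0,0,0,0,45],[-20,0,0,0,0,0,45],[-24,0,0,0,0,0,45],[-24,0,0,0,0,0,45],[-20,0,0,0,0,0,45],[0,0,0,0,0,0,45],[0,0,0,0,0,0,45]]])

```text
time_s: 6.4
ee_pos: [0.4366, 0.0558, 0.2035]
eef_rot: [1.338, 1.57, 0.033]
force: [0.2, 0.7, -1.1]
grip_width: 0.0451
```

Run:
```python
from h import *
from station import viewer
o,p,R=now();print(o["time_s"],p,o["grip_width"],np.round(o["force"],2))
plan([.4791,-.1142,.2],R,p)
for n in("side",):
    c=viewer.camera(n);cv2.imwrite(f"pics/{n}4.png",c["img"][:,:,::-1])
a=cv2.imread("pics/side4.png")[150:310,200:400];cv2.imwrite("pics/side4z.png",cv2.resize(a,None,fx=3.75,fy=3.75,interpolation=cv2.INTER_CUBIC))
# predicted knob at lever 1.2
c_,s_=np.cos(YAW),np.sin(YAW)
for t in (1.1,1.2,1.25):
    pv=np.array([.4899,.0111]);k0=np.array([.5134,.0768])-pv
    a=np.arctan2(k0[1],k0[0])+t;k=pv+.07*np.array([np.cos(a),np.sin(a)])
    q=proj("side",[[*k,.134],[*k,.09]]);print(t,k,((q-[200,150])*3.75).round(0).tolist())
```

```text
6.4 [0.43662986 0.05578903 0.2034998 ] 0.045145760234306005 [ 0.17  0.71 -1.07]
rotvec tool [ 0.      0.0001 -0.0004] then shift tool mm (target frame) [  3.5  -3.7 175.2] (cur frame) [  3.5  -3.7 175.2]
rotvec tool [-3.1416e+00  6.0000e-04  1.0000e-04] then shift tool mm (target frame) [   3.5    3.7 -175.2] (cur frame) [  3.5  -3.7 175.2]
1.1 [0.44185368 0.06200728] [[136.0, 194.0], [141.0, 260.0]]
1.2 [0.43701147 0.05695633] [[126.0, 199.0], [131.0, 265.0]]
1.25 [0.4347857 0.0542557] [[122.0, 201.0], [127.0, 267.0]]
```

View pics/side4z.png

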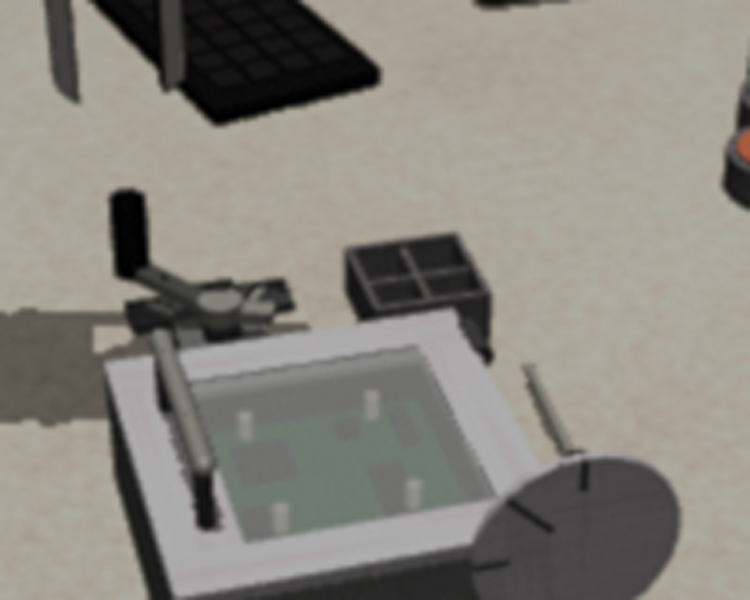

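play_rows(deltas=[[[0,-0.4,15,0,0,0,60],[0,-0.4,25,0,0,0,60],[0,-0.4,30,0,0,0,60],[0,-0.5,30,0,0,0,60],[0,-0.5,30,0,0,0,60],[0.5,-0.5,25,0,0,0,60],[0,-0.5,12,0,0,0,60],[0,-0.5,8.2,0,0,0,60],[0,0,0,0,0,0,60],[0,0,0,0,0,0,60]]])

```text
time_s: 7.45
ee_pos: [0.4791, -0.1135, 0.2028]
eef_rot: [-2.485, 1.57, 2.494]
force: [0.2, 0.5, 0.7]
grip_width: 0.06
```

Run:
```python
from h import *
from station import viewer
o,p,R=now();print(o["time_s"],p,o["grip_width"],np.round(o["force"],2))
plan([.4791,-.1142,.0995],R,p)
for n in("side",):
    c=viewer.camera(n);cv2.imwrite(f"pics/{n}5.png",c["img"][:,:,::-1])
a=cv2.imread("pics/side5.png")[150:310,200:400];cv2.imwrite("pics/side5z.png",cv2.resize(a,None,fx=3.75,fy=3.75,interpolation=cv2.INTER_CUBIC))
```

```text
7.45 [ 0.47906175 -0.11349392  0.20277673] 0.06004638100287014 [0.19 0.52 0.66]
rotvec tool [ 0.0005 -0.0004  0.0003] then shift tool mm (target frame) [ 1.033e+02 -1.000e-01  7.000e-01] (cur frame) [ 1.033e+02 -1.000e-01  7.000e-01]
rotvec tool [-3.1411e+00 -5.0000e-04 -6.0000e-04] then shift tool mm (target frame) [ 1.033e+02  1.000e-01 -7.000e-01] (cur frame) [ 1.033e+02 -1.000e-01  7.000e-01]
```

View pics/side5z.png

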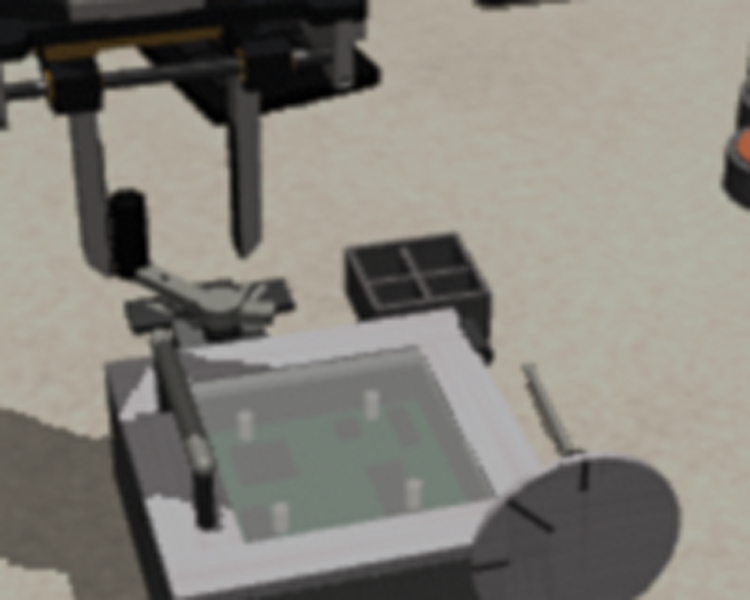

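play_rows(deltas=[[[15,0,0.7,0,0,0,60],[18,0,0,0,0,0,60],[18,0,0,0,0,0,60],[18,0,0,0,0,0,60],[15,0,0,0,0,0,60],[10,0,0,0,0,0,60],[8,0,0,0,0,0,60],[0,0,0,0,0,0,60],[0,0,0,0,0,0,40],[0,0,0,0,0,0,30]]], grip_force=8)

```text
time_s: 8.5
ee_pos: [0.4797, -0.1149, 0.1016]
eef_rot: [0.996, 1.57, -0.309]
force: [0.1, -0.6, -0.2]
grip_width: 0.0476
```

play_rows(deltas=[[[0,0,0,0,0,0,20],[0,0,0,0,0,0,5],[0,0,0,0,0,0,5],[0,0,0,0,0,0,5],[0,0,0,0,0,0,5]]])

```text
time_s: 9.0
ee_pos: [0.4793, -0.1149, 0.101]
eef_rot: [-1.727, 1.57, -3.032]
force: [-0.8, 0.2, 0.6]
grip_width: 0.0118
```

play_rows(deltas=[[[0,0,0,0,0,0,5],[0,0,0,0,0,0,5]]], grip_force=30)

```text
time_s: 9.2
ee_pos: [0.4793, -0.1149, 0.101]
eef_rot: [-1.639, 1.571, -2.944]
force: [-1.7, -0.2, 1.8]
grip_width: 0.0113
```

Run:
```python
from h import *
from station import viewer
o,p,R=now();print(o["time_s"],p,o["grip_width"],np.round(o["force"],2))
for n in("side","top"):
    c=viewer.camera(n);cv2.imwrite(f"pics/{n}6.png",c["img"][:,:,::-1])
a=cv2.imread("pics/side6.png")[150:310,200:400];cv2.imwrite("pics/side6z.png",cv2.resize(a,None,fx=3.75,fy=3.75,interpolation=cv2.INTER_CUBIC))
```

```text
9.2 [ 0.47929301 -0.11493996  0.1009662 ] 0.011327658361495173 [-1.75 -0.21  1.8 ]
```

View pics/side6z.png

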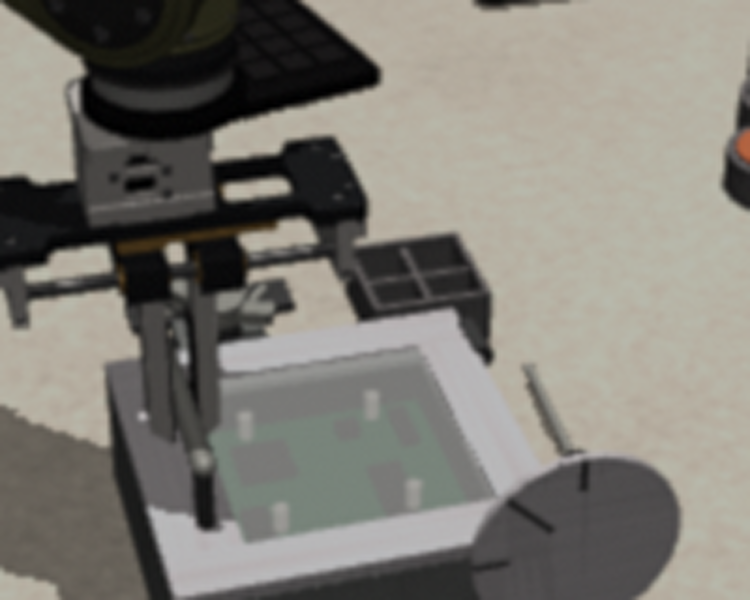

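```bash
python3 -c "
import numpy as np
t=np.radians(np.r_[0,1,np.arange(3,46,3)]);P=np.c_[-(175*np.sin(t)+48*np.cos(t)),-175*np.cos(t)+48*np.sin(t)]
print(np.diff(P,axis=0).round(1).tolist())"
```

```text
[[-3.0, 0.9], [-6.0, 1.9], [-8.9, 3.2], [-8.8, 3.7], [-8.6, 4.1], [-8.3, 4.6], [-8.1, 5.0], [-7.8, 5.4], [-7.5, 5.8], [-7.2, 6.2], [-6.9, 6.6], [-6.5, 6.9], [-6.1, 7.3], [-5.7, 7.6], [-5.3, 7.9], [-4.9, 8.1]]
```

play_rows(deltas=[[[-3.0,0.9,0,0,0,0,5],[-6.0,1.9,0,0,0,0,5],[-8.9,3.2,0,0,0,0,5],[-8.8,3.7,0,0,0,0,5],[0,0,0,0,0,0,5]]])

```text
time_s: 9.8
ee_pos: [0.4889, -0.1123, 0.1292]
eef_rot: [-1.215, 1.57, -2.52]
force: [-7.4, -3.1, -0.8]
grip_width: 0.0111
```

Run:
```python
from h import *
from station import viewer
o,p,R=now();print(o["time_s"],p,o["grip_width"],np.round(o["force"],2))
for n in("side",):
    c=viewer.camera(n);cv2.imwrite(f"pics/{n}7.png",c["img"][:,:,::-1])
a=cv2.imread("pics/side7.png")[150:310,200:400];cv2.imwrite("pics/side7z.png",cv2.resize(a,None,fx=3.75,fy=3.75,interpolation=cv2.INTER_CUBIC))
```

```text
9.8 [ 0.48894202 -0.11226243  0.12915158] 0.011078400435977779 [-7.42 -3.15 -0.79]
```

View pics/side7z.png

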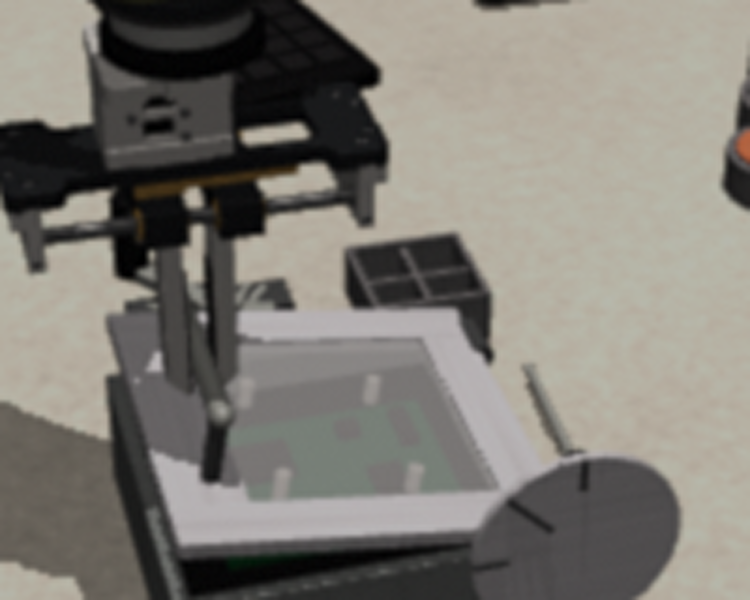

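play_rows(deltas=[[[-8.6,4.1,0,0,0,0,5],[-8.3,4.6,0,0,0,0,5],[-8.1,5.0,0,0,0,0,5],[-7.8,5.4,0,0,0,0,5],[-7.5,5.8,0,0,0,0,5],[-7.2,6.2,0,0,0,0,5],[0,0,0,0,0,0,5]]])

```text
time_s: 10.55
ee_pos: [0.5185, -0.1041, 0.1773]
eef_rot: [-1.494, 1.569, -2.798]
force: [-16.4, -2.0, 9.6]
grip_width: 0.0109
```

play_rows(deltas=[[[-6.9,6.6,0,0,0,0,5],[-6.5,6.9,0,0,0,0,5],[-6.1,7.3,0,0,0,0,5],[-5.7,7.6,0,0,0,0,5],[-5.3,7.9,0,0,0,0,5],[-4.9,8.1,0,0,0,0,5],[0,0,0,0,0,0,5],[0,0,0,0,0,0,5]]])

```text
time_s: 11.35
ee_pos: [0.5617, -0.0925, 0.2132]
eef_rot: [0.771, 1.569, -0.534]
force: [-10.9, -1.6, 14.0]
grip_width: 0.0109
```

Run:
```python
from h import *
from station import viewer
o,p,R=now();print(o["time_s"],p,o["grip_width"],np.round(o["force"],2),np.round(o["moment"],2))
for n in("side","top"):
    c=viewer.camera(n);cv2.imwrite(f"pics/{n}8.png",c["img"][:,:,::-1])
a=cv2.imread("pics/side8.png")[150:310,200:400];cv2.imwrite("pics/side8z.png",cv2.resize(a,None,fx=3.75,fy=3.75,interpolation=cv2.INTER_CUBIC))
a=cv2.imread("pics/side8.png")[220:340,280:400];cv2.imwrite("pics/side8zz.png",cv2.resize(a,None,fx=5,fy=5,interpolation=cv2.INTER_CUBIC))
g=p+np.array([0,0,.019]);h=np.array([.6479,-.0681,.0705]);f=np.array([np.cos(YAW),np.sin(YAW),0])
dx=(g-h)@f;dz=g[2]-h[2];print("lid angle est",np.degrees(np.arctan2(dz,-dx))-np.degrees(np.arctan2(48,175)),"r",np.hypot(dx,dz), np.hypot(.175,.048))
```

```text
11.35 [ 0.56171896 -0.09245334  0.21319447] 0.01086141329559691 [-10.87  -1.59  14.02] [-0.35  2.09  0.03]
lid angle est 45.682620956118164 r 0.1848368218860709 0.181463494951464
```

View pics/side8z.png

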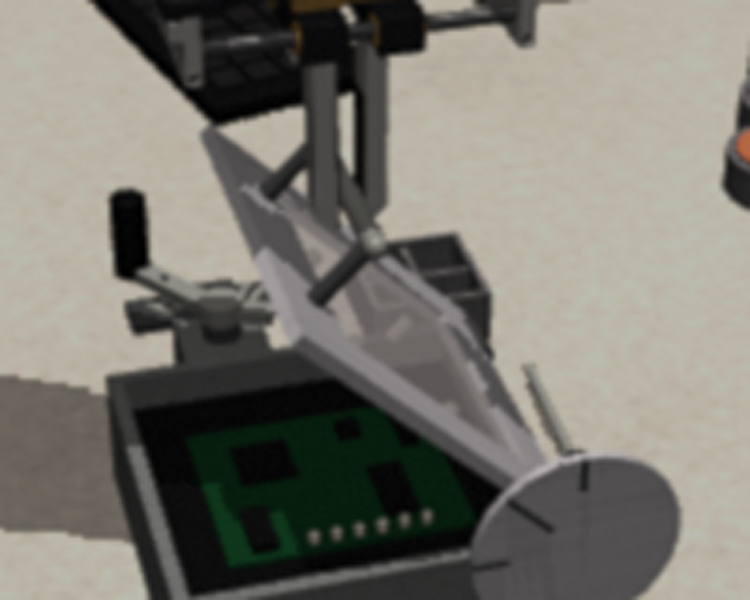

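View pics/side8zz.png

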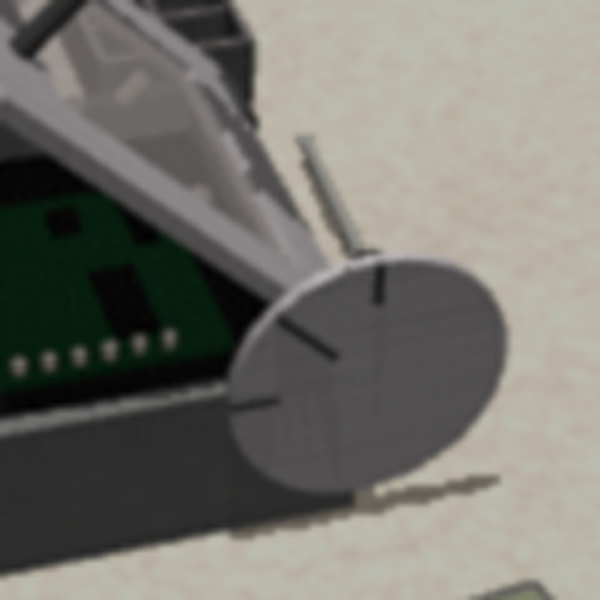

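View pics/top8.png

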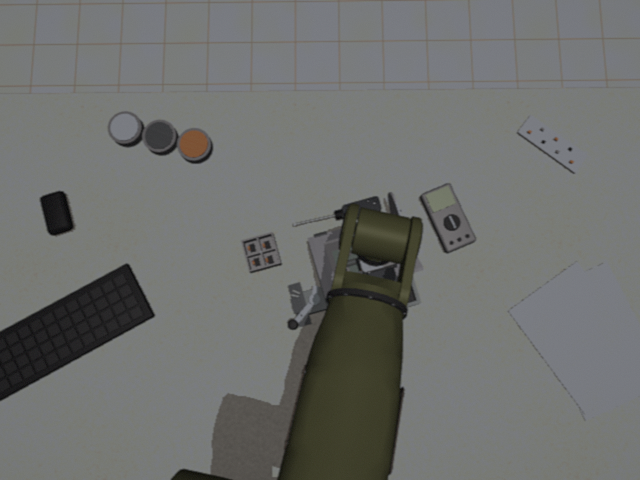

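```bash
cat > ov.py <<'E'
from h import *
import sys
def pts(th,p=(.55146,-.09446,.26634)):
    c,s=np.cos(p[2]),np.sin(p[2]);ct,st=np.cos(th),np.sin(th)
    def W(a,y,n): # a dist from hinge, n normal
        fx=.1-a*ct+n*st; z=.0705+a*st+n*ct
        return [p[0]+c*fx-s*y,p[1]+s*fx+c*y,z]
    return W
def overlay(img,out,ths,x0,y0,w,h,f):
    a=cv2.resize(img[y0:y0+h,x0:x0+w],None,fx=f,fy=f,interpolation=cv2.INTER_CUBIC)
    for th,col in ths:
        W=pts(np.radians(th))
        for L in [[(.2,-.1,0),(.05,-.1,0)],[(.2,-.1,.008),(.05,-.1,.008)],[(.2,-.1,0),(.2,.1,0)],[(.2,-.1,.008),(.2,-.1,0)],[(.2,.1,.008),(0,.1,.008)],[(.175,-.055,.048),(.175,.055,.048)]]:
            q=((proj("side",[W(*l) for l in L])-[x0,y0]+.5)*f).round().astype(int)
            cv2.line(a,tuple(map(int,q[0])),tuple(map(int,q[1])),col,1,cv2.LINE_AA)
    cv2.imwrite(out,a)
E
python3 - <<'E'
from ov import *
i=cv2.imread("pics/side8.png")
overlay(i,"pics/ov1.png",[(45,(0,0,255))],245,175,130,110,6)
overlay(i,"pics/ov2.png",[(43,(0,255,0)),(47,(255,0,0))],245,175,130,110,6)
E
```

```text
(no output)
```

View pics/ov1.png

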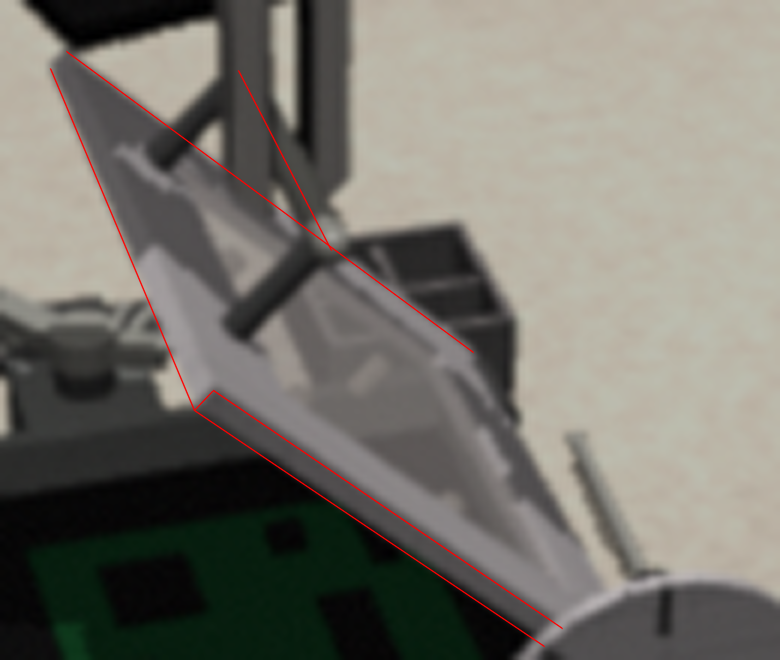

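View pics/ov2.png

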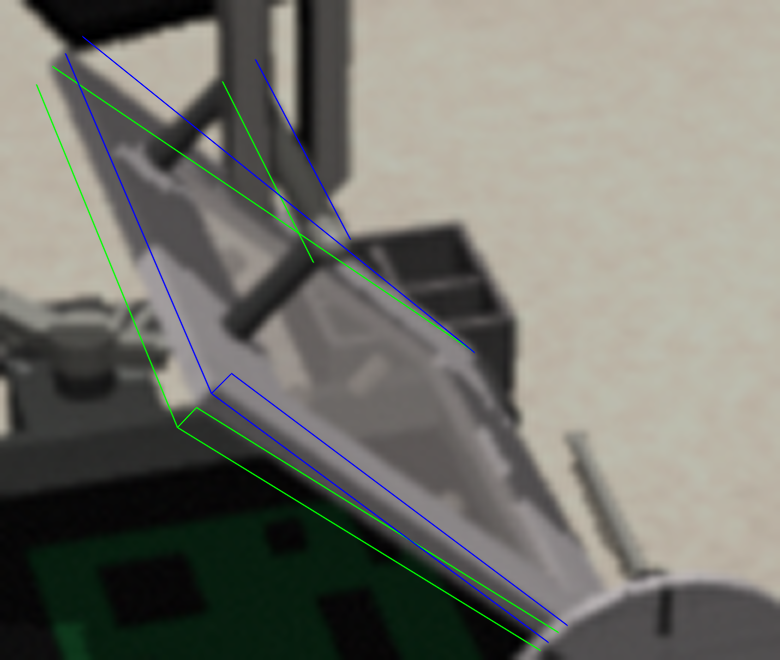

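The 45° overlay lies on the lid edges, but the tool is squeezing the lid radially with about 17 N. I'll ease it outward slightly and watch for drift.

play_rows(deltas=[[[-0.5,-0.3,0,0,0,0,5],[-0.4,-0.2,0,0,0,0,5],[0,0,0,0,0,0,5],[0,0,0,0,0,0,5],[0,0,0,0,0,0,5],[0,0,0,0,0,0,5],[0,0,0,0,0,0,5],[0,0,0,0,0,0,5]]])

```text
time_s: 12.25
ee_pos: [0.5611, -0.0926, 0.213]
eef_rot: [0.838, 1.57, -0.467]
force: [-6.2, -2.0, 6.1]
grip_width: 0.011
```

play_rows(deltas=[[[0,0,0,0,0,0,5],[0,0,0,0,0,0,5],[0,0,0,0,0,0,5],[0,0,0,0,0,0,5],[0,0,0,0,0,0,5],[0,0,0,0,0,0,5],[0,0,0,0,0,0,5],[0,0,0,0,0,0,5]]])

```text
time_s: 13.05
ee_pos: [0.5612, -0.0926, 0.213]
eef_rot: [0.868, 1.57, -0.437]
force: [-6.8, -1.1, 6.3]
grip_width: 0.011
```

Run:
```python
from ov import *
from station import viewer
o,p,R=now();print(o["time_s"],p,o["grip_width"],np.round(o["force"],2))
cv2.imwrite("pics/side9.png",viewer.camera("side")["img"][:,:,::-1])
i=cv2.imread("pics/side9.png");d8=cv2.absdiff(i,cv2.imread("pics/side8.png"));print("diff>25 px",(d8.max(2)>25).sum())
overlay(i,"pics/ov3.png",[(45,(0,0,255))],245,175,130,110,6)
```

```text
13.05 [ 0.56115746 -0.09258384  0.21299171] 0.010988705191737403 [-6.79 -1.06  6.27]
diff>25 px 164
```

View pics/ov3.png

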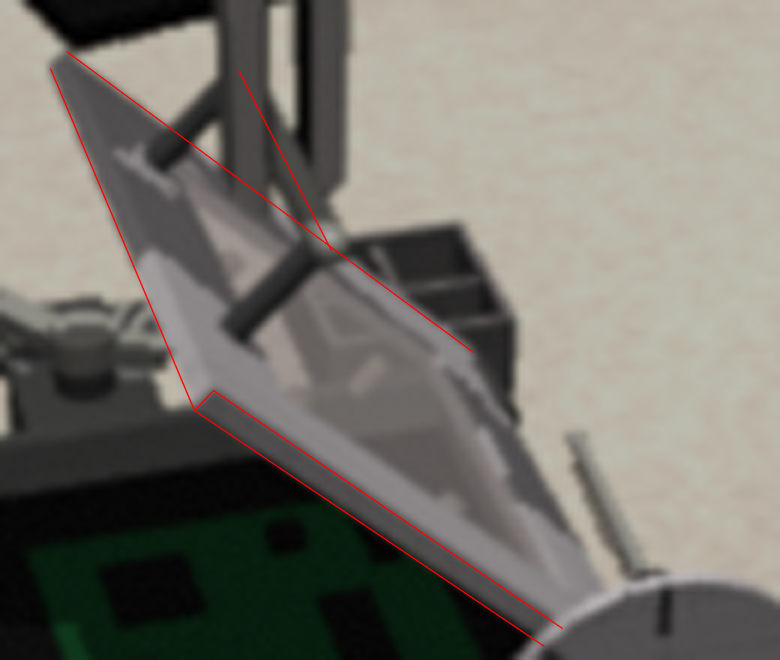

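View pics/side9.png

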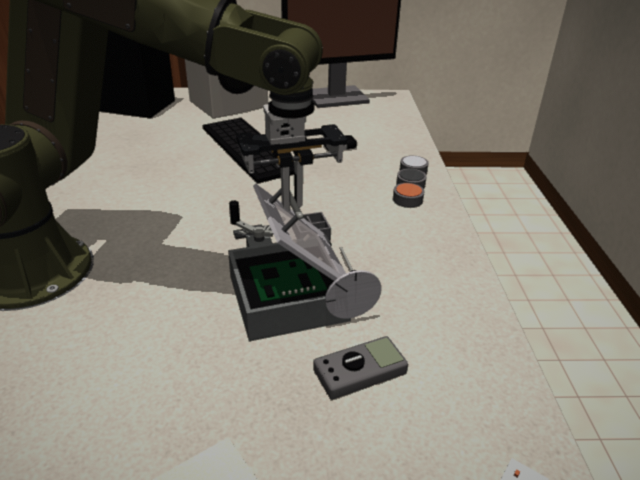

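The lid edges match the 45° overlay, the lever is in its released notch (knob at 235,212), and the bystanders haven't moved. The pose held steady, so I'm handing in.

```bash
python3 -c "
from station import hand_in
print(hand_in())"
```

```text
the job is handed in; nothing more can be done
None
```

I swung the latch lever into its released notch and let go of it. I then lifted the lid by its handle to 45° and handed in at about 13 s with the gripper still holding it.

- **Lever:** after release, the side view put the knob within about 2 zoomed pixels of where it should be at 1.2 rad.
- **Lid angle:** the 45° outline I projected into the side view lies on the lid's edges, and the lid edge runs parallel to the long ridge on the disc. An estimate from the gripper position gave 45.7°, taken before I eased the tool about 1 mm outward. I trusted the picture. The estimate assumes the bar sits exactly at the grasp point, and it put the bar about 3 mm too far from the hinge, so the bar seems to sit slightly off that point.
- **Holding:** over the last 0.8 s the tool position changed by less than 0.1 mm. Some force was left at the wrist, about 9 N. It was about 18 N before I eased the tool outward.
- **Bystanders:** the meter, screwdriver and parts box looked unmoved. In the top view the arm hid part of the screwdriver.

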